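Line up the containers by height on the staging strip

TASK

Set up the reagent row on the white strip: stand the four containers just behind it (the bottle with the white cap, the bottle with the blue cap, the black case and the green-capped vial) on its four round marks in order of height, one centred on each mark, the tallest on the mark next to the strip's red end and the shortest on the mark next to its grey end. Keep them upright all the time (do not knock one over) and let go of them all.

Things in the scene. Friction and masses are not known exactly. Their poses are not given: they have to be found in the camera images.
- oil_mid (a point): the tallest container: loose clear bottle with white screw cap, amber label, 103 mm tall; round body 58 mm in diameter and straight up to 68 mm, cap 38 mm in diameter; about 0.19 kg. The point is on its axis, half-way up (51.5 mm above its underside); z points up along the axis
- media_mid (a point): second tallest: loose bottle with pink contents, blue screw cap, green label, 82 mm tall; round body 52 mm in diameter and straight up to 53 mm, cap 36 mm in diameter; about 0.14 kg. The point is on its axis, half-way up (41 mm above its underside); z points up
- case_mid (a point): third: loose black screw-top objective case, 66 mm tall; round, body 40 mm in diameter up to 50 mm, lid 43 mm in diameter above that; best gripped by the lid; about 0.09 kg. The point is on its axis, half-way up (33 mm above its underside); z points up
- vial_mid (a point): the shortest: loose slim white cryo vial with green cap, 48 mm tall, 13 mm in diameter; stands on its flat foot; about 0.02 kg. The point is on its axis, half-way up (24 mm above its underside); z points up
- mark_a: round mark, 62 mm in diameter, grey with a blue ring and a blue centre dot, flat on the fixed white strip (374 x 70 mm, 6 mm thick). The four marks lie in one straight row, 85 mm apart, in the order a, b, c, d; this one is the end mark, farthest to the robot's left. Origin at its centre, on the strip's top, 6 mm above the worktop; y points along the row from d towards a, x across it
- mark_b: round mark, 62 mm in diameter, grey with a blue ring and a blue centre dot, flat on the fixed white strip (374 x 70 mm, 6 mm thick). The four marks lie in one straight row, 85 mm apart, in the order a, b, c, d; this one is next to mark a. Origin at its centre, on the strip's top, 6 mm above the worktop; y points along the row from d towards a, x across it
- mark_c: round mark, 62 mm in diameter, grey with a blue ring and a blue centre dot, flat on the fixed white strip (374 x 70 mm, 6 mm thick). The four marks lie in one straight row, 85 mm apart, in the order a, b, c, d; this one is next to mark d. Origin at its centre, on the strip's top, 6 mm above the worktop; y points along the row from d towards a, x across it
- mark_d: round mark, 62 mm in diameter, grey with a blue ring and a blue centre dot, flat on the fixed white strip (374 x 70 mm, 6 mm thick). The four marks lie in one straight row, 85 mm apart, in the order a, b, c, d; this one is the end mark, farthest to the robot's right. Origin at its centre, on the strip's top, 6 mm above the worktop; y points along the row from d towards a, x across it
- red_end: flat red bar, 13 mm along the row, 70 mm across it, 5 mm high, fixed across one end of the strip, 52.5 mm beyond the centre of the nearest end mark (mark a on some starts, mark d on others); a grey bar like it lies across the other end. Origin at the centre of its underside
Things that resemble listed ones, but are neither listed nor needed, are in the scene too. Leave any yellow look-alike of the part that bears case_mid alone.

How it is judged:
At the end, for the whole second after the job is handed in: All four stand upright (within 0.1 rad), released and at rest on the strip, each axis within 15 mm of its mark's centre: white-capped bottle on the mark next to the red end, then blue-capped bottle, then black case, then green-capped vial next to the grey end (((horizontal distance between red_end and mark_a below 0.1 m and horizontal distance between oil_mid and mark_a below 0.015 m and horizontal distance between media_mid and mark_b below 0.015 m and horizontal distance between case_mid and mark_c below 0.015 m and horizontal distance between vial_mid and mark_d below 0.015 m) or (horizontal distance between red_end and mark_d below 0.1 m and horizontal distance between oil_mid and mark_d below 0.015 m and horizontal distance between media_mid and mark_c below 0.015 m and horizontal distance between case_mid and mark_b below 0.015 m and horizontal distance between vial_mid and mark_a below 0.015 m)) and angle between each of oil_mid, media_mid, case_mid, vial_mid's own z axis and vertical below 0.1 rad and height (world z) of oil_mid between 0.0515 and 0.0635 m and linear speed of each of oil, media, case, vial below 0.02 m/s and angular speed of each of oil, media, case, vial below 0.2 rad/s and height (world z) of media_mid between 0.041 and 0.053 m and height (world z) of case_mid between 0.033 and 0.045 m and height (world z) of vial_mid between 0.024 and 0.036 m); the robot touches nothing.
It fails at once if the white-capped bottle is knocked over or laid down (tilted more than 0.8 rad) (angle between oil_mid's own z axis and vertical above 0.8 rad).
It fails at once if the blue-capped bottle is knocked over or laid down (tilted more than 0.8 rad) (angle between media_mid's own z axis and vertical above 0.8 rad).
It fails at once if the black case is knocked over or laid down (tilted more than 0.8 rad) (angle between case_mid's own z axis and vertical above 0.8 rad).
It fails at once if the vial is knocked over or laid down (tilted more than 0.8 rad) (angle between vial_mid's own z axis and vertical above 0.8 rad).
It also fails if it takes over 96 s, if anything falls off the work surface, if the arm or the gripper's body presses on something with over 40 N, if the wrist force passes 120 N, or if a joint passes its speed limit or range.

ROBOT

A 6-joint arm with a two-finger parallel gripper is mounted at the origin on a cart in front of the work surface, level with it; the furniture and walls round the work are solid. World frame = base frame: x ahead of the robot, y to its left, z up, the work surface at z = 0. Lengths are in m, angles in rad, forces in N, time in s.
With the tool pointing down it reaches from about 0.4 to 0.925 m from the base axis. Payload 3.4 kg.
Tool frame: the origin (TCP) lies midway between the tips of the shut fingers; the grasp point (between the pads) lies 19 mm behind it; z points along the fingers, y is the line along which they close (so a half turn about z gives the same grasp; the last joint's range is limited). The gripper opens to 85 mm and grips with 20 to 120 N. Pads are 22 mm wide; open, the fingers measure 114 mm over their backs; the gripper's body (76 mm by 85 mm) begins 54 mm behind the grasp point. The pads swing forward as they close: fully open they stand 13 mm farther back than shut.
Start: joints at [1.131, 0.307, 1.506, -0, 1.328, -0.073], TCP at [0.206, 0.537, 0.196] pointing down, gripper open.
Joint ranges: [-3.12, 3.12], [-1.05, 2.28], [0.14, 2.33], [-1.42, 4.57], [0.1, 2.73], [-2.68, 2.68]. Speed limits (rad/s): [2.57, 2.57, 3.14, 3.14, 3.14, 3.14].

INTERFACE

Orientations are given as a 3x3 rotation matrix whose columns are the frame's x, y, z axes.
In Python, from cell import manip gives the robot as it stands. The module is installed in compiled form; this text tells all that it offers.
- The arm moves only by the tool play_rows, never from a script. Its argument "commands" is a list of rows, each an object with "translation": the shift along the world's x, y, z in mm, a list of three; "angular": the turn, a rotation vector about the world's x, y, z in rad, a list of three; "gripper": the gripper command: -1 is fully open, 1 is shut, values between are in proportion. In form: [{"translation": [dx, dy, dz], "angular": [ax, ay, az], "gripper": gripper}, ...]. A call has exactly 5 rows; each row shifts and turns the commanded pose from where the row before left it; what a row does not reach is not made up. A row lasts 1/10 s, in which the tool goes at most 50 mm and 8.59 degrees, less where a joint would pass 70% of its speed; a pose out of reach is approached as far as the arm can. A call with a gripper value outside its range is refused whole. The fingers move at their own pace and stop on an object; "newtons" is the grip in N (left out, the last holds). Time passes only in rows, so rows that do not move let the fingers close, or fill a call up. It gives the time, the measured TCP pose, the force, the opening and the grip force at its end, in the units of the state.
- manip.get_obs(): the state, without advancing time (a new reading comes with each control period).
- manip.read_camera(name): name is "side" or "top"; returns a dict with "pixels" (384x512x3 uint8, red, green, blue), "range_z" (384x512 float32, m along the optical axis (not along the pixel's ray), 0 where there is no reading), "vfov" (degrees; the focal length in pixels is half the picture's height over the tangent of half this angle, whatever the lens; pixels are square), "cx", "cy" (the principal point, pixels), "D" ([k1, k2, p1, p2, k3] as OpenCV has them; the pictures are not rectified), "R" (3x3) and "t" (3): a world point X has camera coordinates R X + t. Camera axes: x right, y down, z forward; pixel columns grow to the right and rows downward; lengths in m; the calibration is good to about 2 mm. A picture is of the moment at which its call begins.
- manip.job_done(): hands the job in; it is judged then, once.
Trained networks look in a picture, given as the dict that the camera call returned (one of the last four; its "shot" number tells which), for a name from the list of things; names that differ only in an ending like _2 or _b are one class to them, and where a whole thing is asked for, a point or a joint stands for the part that bears it (a point fixed in the world has none). Each returns a list of dicts, best first, with "p" (0 to 1); they miss things now and then, are a little off and sometimes report something else, mostly with a low value. They report only what shows in the picture. A call takes as long as a camera call. They do not tell look-alikes from the thing itself.
- manip.boxes_of(picture, target): "extent" ([left, top, width, height] in pixels, round what is visible of it).
- manip.outline_of(picture, target): "region" (384x512 bool, what is visible of it) and "extent" ([left, top, width, height] in pixels, round what is visible of it).
The state is a dict: "clock": time; "q": joint angles; "qvel": joint speeds; "effort": joint torques, N m; "tool_pos": TCP position; "ee_rot": TCP orientation; "wrist_force": force on the tool from outside, world axes, zero at the start; "torque": the same for the moment, N m; "opening": opening from 0.0 (shut) to 1.0 (fully open); "grasp_force": force on a finger pad.
Only numpy, scipy, OpenCV 4.12 (cv2) and the standard library are available. Lean on these libraries where they do the work, as an engineer would, in place of code of your own. Each camera call takes 0.05 s, during which the arm holds its last target. There are 200 camera calls.

## Working session

There is one attempt and no reset: what is moved stays moved. The work goes in short steps, Python scripts to look and compute and a tool call to move; the robot and the scene stay as the last step left them, time stands still between calls to the robot, and variables do not carry over. Pictures are saved under pics/ and viewed, at most 14 in all, crops included, and the job is handed in when it is done.

Besides the shell and the picture viewer there is one more tool, called after "Emit:" as a command line: name --argument value ..., lists and objects as JSON in quotes. play_rows: Moves the arm, as the interface text tells. Its arguments: {"type":"object","properties":{"commands":{"type":"array"},"newtons":{"type":"number"}},"required":["commands"]}

```bash
mkdir -p pics
cat > h.py <<'E'
import numpy as np, cv2
from cell import manip
def K(p):
    f=p["pixels"].shape[0]/2/np.tan(np.radians(p["vfov"])/2)
    return np.array([[f,0,p["cx"]],[0,f,p["cy"]],[0,0,1.]])
def world(p,uv,z=None):
    """pixels (N,2) -> world via range image"""
    uv=np.asarray(uv,float).reshape(-1,2)
    n=cv2.undistortPoints(uv.reshape(-1,1,2),K(p),np.array(p["D"],float)).reshape(-1,2)
    r=np.c_[n,np.ones(len(n))]; R=np.array(p["R"]);t=np.array(p["t"])
    if z is None:
        d=p["range_z"][uv[:,1].round().astype(int),uv[:,0].round().astype(int)]
        return (r*d[:,None]-t)@R
    c=-R.T@t; w=r@R
    return c+w*((z-c[2])/w[:,2])[:,None]
def save(p,name): cv2.imwrite("pics/"+name,p["pixels"][:,:,::-1])
E
python3 - <<'E'
from h import *
for c in("top","side"):
    p=manip.read_camera(c); save(p,c+"0.png"); print(c,-np.array(p["R"]).T@p["t"])
    for t in("oil_mid","media_mid","case_mid","vial_mid","mark_a","red_end"):
        for o in manip.outline_of(p,t)[:5]:
            v,u=np.nonzero(o["region"]); uv=np.c_[u,v]; uv=uv[p["range_z"][v,u]>0]; 
            if len(uv)==0: continue
            w=world(p,uv); zt=np.percentile(w[:,2],95); top=w[w[:,2]>zt-.006]
            print(t,round(o["p"],2),o["extent"],"ztop",zt.round(3),"topc",((top.min(0)+top.max(0))/2).round(3)[:2],"ext",(top.max(0)-top.min(0)).round(3)[:2])
E
```

```text
top [0.27252937 0.32168166 1.48980431]
oil_mid 0.71 [200.0, 184.3, 13.8, 16.9] ztop 0.105 topc [0.499 0.438] ext [0.035 0.034]
media_mid 0.81 [254.6, 142.5, 17.4, 18.4] ztop 0.086 topc [0.641 0.256] ext [0.033 0.032]
case_mid 0.71 [222.4, 164.2, 15.9, 11.7] ztop 0.071 topc [0.574 0.373] ext [0.04  0.039]
case_mid 0.46 [128.7, 223.8, 20.5, 14.1] ztop 0.072 topc [0.37  0.652] ext [0.04  0.042]
mark_a 0.78 [257.7, 207.5, 19.4, 20.3] ztop 0.012 topc [0.432 0.241] ext [0.059 0.056]
mark_a 0.76 [308.5, 189.2, 17.2, 22.0] ztop 0.012 topc [0.489 0.081] ext [0.06  0.059]
mark_a 0.69 [283.8, 200.1, 18.7, 18.2] ztop 0.012 topc [0.46  0.161] ext [0.057 0.059]
mark_a 0.67 [233.9, 217.3, 19.8, 20.5] ztop 0.012 topc [0.403 0.321] ext [0.055 0.059]
red_end 0.63 [224.0, 222.7, 10.4, 18.0] ztop 0.016 topc [0.381 0.369] ext [0.045 0.033]
red_end 0.37 [235.1, 214.6, 20.9, 23.3] ztop 0.012 topc [0.401 0.321] ext [0.059 0.059]
side [ 0.42215775 -0.78065963  0.57991046]
oil_mid 0.59 [237.0, 162.5, 23.5, 36.2] ztop 0.1 topc [0.502 0.433] ext [0.035 0.035]
media_mid 0.62 [301.6, 189.2, 22.5, 42.6] ztop 0.079 topc [0.643 0.255] ext [0.031 0.038]
case_mid 0.9 [267.9, 183.1, 18.5, 26.8] ztop 0.064 topc [0.577 0.367] ext [0.039 0.04 ]
case_mid 0.78 [198.7, 146.9, 12.0, 24.9] ztop 0.064 topc [0.372 0.647] ext [0.04  0.052]
mark_a 0.66 [200.7, 213.0, 27.5, 12.2] ztop 0.006 topc [0.404 0.318] ext [0.058 0.06 ]
mark_a 0.63 [230.7, 243.3, 24.6, 6.9] ztop 0.006 topc [0.463 0.163] ext [0.056 0.031]
mark_a 0.52 [214.2, 227.5, 25.9, 11.8] ztop 0.006 topc [0.433 0.238] ext [0.062 0.063]
```

Run:
```python
import cv2
a=cv2.imread("pics/top0.png")[110:260,110:340]; cv2.imwrite("pics/top0c.png",cv2.resize(a,None,fx=3.4,fy=3.4,interpolation=cv2.INTER_CUBIC))
a=cv2.imread("pics/side0.png")[120:280,170:370]; cv2.imwrite("pics/side0c.png",cv2.resize(a,None,fx=3.5,fy=3.5,interpolation=cv2.INTER_CUBIC))
```

```text
(no output)
```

View pics/top0c.png

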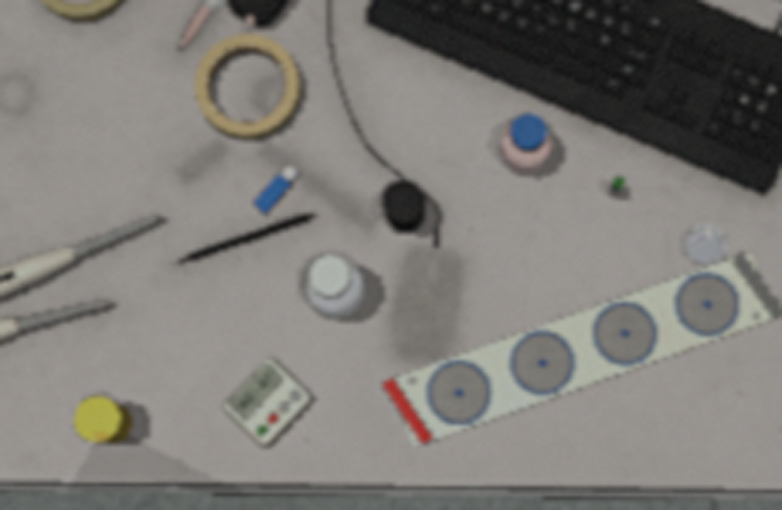

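View pics/side0c.png

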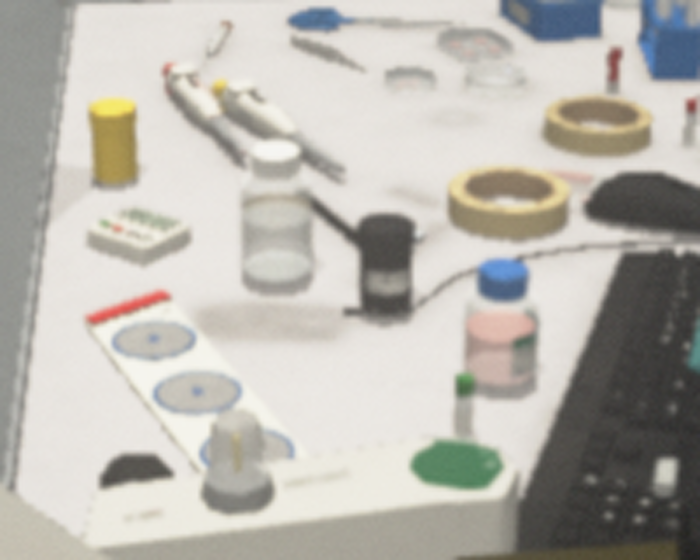

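View pics/top0.png

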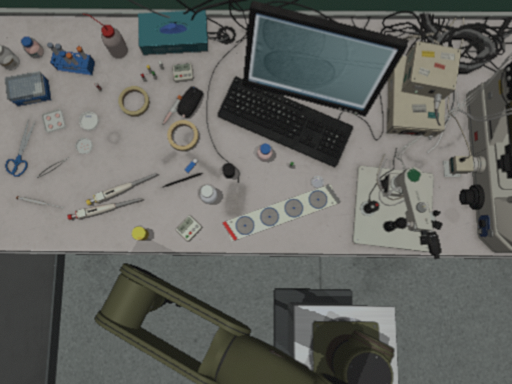

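Top picture (full-frame px): the white-capped bottle is at (207,193), the black case at (229,170), the blue-capped bottle at (263,151) and the green-capped vial at (291,165). The strip's red end is at (231,229), beside mark a (245,225).

Look-alikes I'm leaving alone are the yellow case (139,233), the bottles at far left (30,45) and (5,55), and the red-capped vials (145,73). Next I'll refine the vial and the marks and take one close crop to check.

Run:
```python
from h import *
s=manip.get_obs(); print(s["tool_pos"],np.round(s["ee_rot"],3).tolist(),s["opening"],s["clock"])
for c,roi in(("top",(280,150,305,178)),("side",(290,218,315,240))):
    p=manip.read_camera(c); x0,y0,x1,y1=roi
    im=p["pixels"][y0:y1,x0:x1].astype(int); m=im[...,1]-np.maximum(im[...,0],im[...,2])>15
    v,u=np.nonzero(m); uv=np.c_[u+x0,v+y0]; print(c,"vial px",uv.mean(0),len(uv),world(p,uv.mean(0),.044 if c=="side" else .046).round(4))
    im=p["pixels"].astype(int); b=((im[...,2]-im[...,0])>25).astype(np.uint8)
    n,l,st,ce=cv2.connectedComponentsWithStats(b)
    for o in manip.boxes_of(p,"mark_a")[:4]:
        L,T,w,h=o["extent"]; sel=b.copy(); 
        v,u=np.nonzero(b[int(T)-1:int(T+h)+2,int(L)-1:int(L+w)+2]); uv=np.c_[u+int(L)-1,v+int(T)-1].astype(np.float32)
        if len(uv)<8: print("few");continue
        W=world(p,uv,.006)[:,:2]; 
        cc=(W.min(0)+W.max(0))/2; print("mark",cc.round(4),(W.max(0)-W.min(0)).round(3), world(p,[L+w/2-.5,T+h/2-.5],.006).round(4))
    # tops with fixed plane
    for t,z in(("oil_mid",.103),("media_mid",.082),("case_mid",.066)):
        o=manip.outline_of(p,t)[0]; v,u=np.nonzero(o["region"]&(p["range_z"]>0)); uv=np.c_[u,v]; w=world(p,uv); k=w[:,2]>np.percentile(w[:,2],95)-.006
        W=world(p,uv[k],z); print(t,((W.max(0)+W.min(0))/2).round(4),(W.max(0)-W.min(0)).round(3))
    a=p["pixels"][y0-40:y1+55,x0-110:x1+30,::-1]
    cv2.imwrite(f"pics/{c}1.png",cv2.resize(a,None,fx=4.5,fy=4.5,interpolation=cv2.INTER_CUBIC))
```

```text
[0.20621823 0.53672609 0.1962424 ] [[-0.933, 0.359, -0.0], [0.359, 0.933, 0.0], [0.0, 0.0, -1.0]] 0.9978684692800255 0.7
top vial px [291.36363636 163.45454545] 11 [[0.5996 0.1686 0.046 ]]
few
few
few
few
oil_mid [0.4988 0.4375 0.103 ] [0.035 0.034 0.   ]
media_mid [0.6411 0.256  0.082 ] [0.033 0.032 0.   ]
case_mid [0.5751 0.3734 0.066 ] [0.039 0.039 0.   ]
side vial px [302.24 229.24] 25 [[0.602  0.1633 0.044 ]]
few
few
few
oil_mid [0.501 0.42  0.103] [0.036 0.045 0.   ]
media_mid [0.6416 0.2421 0.082 ] [0.034 0.044 0.   ]
case_mid [0.5762 0.36   0.066 ] [0.039 0.051 0.   ]
```

View pics/top1.png

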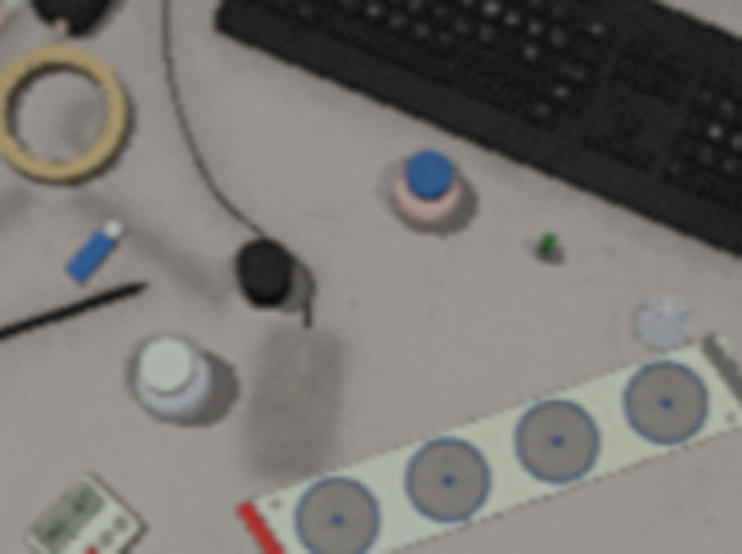

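The close crop confirms the choice. The white, black, blue and green tops match their listed sizes, and nothing yellow is involved. I'll take the white-capped bottle first.

Emit:
play_rows --commands '[{"translation": [29,-10,0],"angular": [0,0,-0.086],"gripper": -1},{"translation": [30,-10,0],"angular": [0,0,-0.086],"gripper": -1},{"translation": [29,-10,0],"angular": [0,0,-0.086],"gripper": -1},{"translation": [30,-10,0],"angular": [0,0,-0.086],"gripper": -1},{"translation": [29,-10,0],"angular": [0,0,-0.086],"gripper": -1}]' --newtons 40

```text
clock: 1.7
tool_pos: [0.3544, 0.4863, 0.1962]
ee_rot: [[-0.697, 0.717, 0.0], [0.717, 0.697, 0.0], [0.0, 0.0, -1.0]]
wrist_force: [0.7, 0.1, 0.2]
opening: 1.002
grasp_force: 0.0
```

Emit:
play_rows --commands '[{"translation": [29,-10,0],"angular": [0,0,-0.086],"gripper": -1},{"translation": [30,-10,0],"angular": [0,0,-0.086],"gripper": -1},{"translation": [29,-10,0],"angular": [0,0,-0.086],"gripper": -1},{"translation": [30,-10,0],"angular": [0,0,-0.086],"gripper": -1},{"translation": [29,-11,0],"angular": [0,0,-0.086],"gripper": -1}]'

```text
clock: 2.2
tool_pos: [0.5015, 0.4353, 0.1961]
ee_rot: [[-0.334, 0.943, -0.0], [0.943, 0.334, 0.0], [0.0, -0.0, -1.0]]
wrist_force: [-0.1, 0.5, -0.5]
opening: 0.999
grasp_force: 0.0
```

Emit:
play_rows --commands '[{"translation": [0,0,-25],"angular": [0,0,0],"gripper": -1},{"translation": [0,0,-30],"angular": [0,0,0],"gripper": -1},{"translation": [0,0,-30],"angular": [0,0,0],"gripper": -1},{"translation": [0,0,-25],"angular": [0,0,0],"gripper": -1},{"translation": [0,0,-14],"angular": [0,0,0],"gripper": -1}]'

```text
clock: 2.7
tool_pos: [0.499, 0.4347, 0.0696]
ee_rot: [[-0.337, 0.941, -0.003], [0.941, 0.337, -0.002], [-0.001, -0.004, -1.0]]
wrist_force: [-0.5, -0.0, 0.7]
opening: 0.998
grasp_force: 0.0
```

Emit:
play_rows --commands '[{"translation": [0,0,0],"angular": [0,0,0],"gripper": 0.5},{"translation": [0,0,0],"angular": [0,0,0],"gripper": 0.5},{"translation": [0,0,0],"angular": [0,0,0],"gripper": 0.5},{"translation": [0,0,0],"angular": [0,0,0],"gripper": 0.5},{"translation": [0,0,0],"angular": [0,0,0],"gripper": 0.5}]'

```text
clock: 3.2
tool_pos: [0.5008, 0.4363, 0.0735]
ee_rot: [[-0.337, 0.941, 0.002], [0.941, 0.337, 0.001], [0.001, 0.002, -1.0]]
wrist_force: [-0.2, -0.9, -0.2]
opening: 0.25
grasp_force: 0.0
```

Run:
```python
from h import *
p=manip.read_camera("side"); a=p["pixels"][100:240,190:350,::-1]
cv2.imwrite("pics/s2.png",cv2.resize(a,None,fx=4.2,fy=4.2,interpolation=cv2.INTER_CUBIC)); print(manip.get_obs()["tool_pos"])
```

```text
[0.50068954 0.43614452 0.07325409]
```

View pics/s2.png

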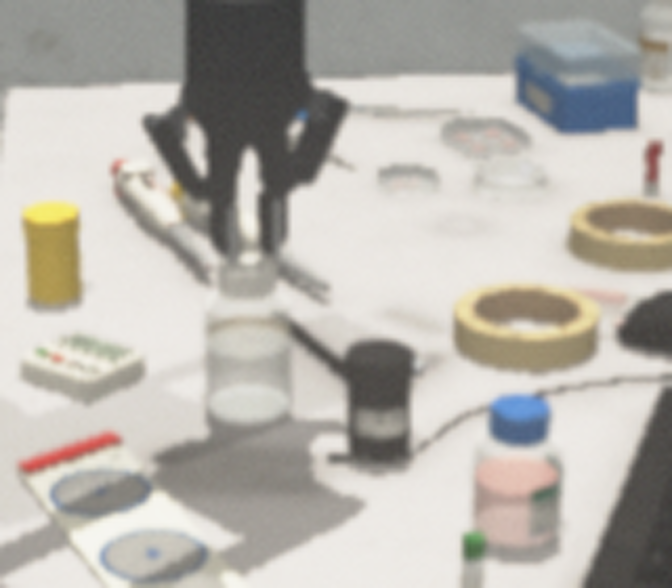

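Run:
```python
from h import *
s=manip.get_obs(); 
for c in("side","top"):
    p=manip.read_camera(c)
    for P in(s["tool_pos"],[.5,.436,.103],[.5,.436,.0],[.5,.436,.085]):
        q=cv2.projectPoints(np.array([P],float),cv2.Rodrigues(np.array(p["R"]))[0],np.array(p["t"],float),K(p),np.array(p["D"],float))[0].ravel()
        print(c,np.round(P,3),q.round(1),"crop",((q-[190,100])*4.2).round(0))
    if c=="side":
        W=world(p,[[190+x/4.2,100+y/4.2] for x,y in((232,240),(273,240),(232,200),(273,205),(245,280),(250,250),(250,390))]); print(W.round(3))
    else:
        a=p["pixels"][150:230,160:260,::-1]; cv2.imwrite("pics/t2.png",cv2.resize(a,None,fx=6,fy=6,interpolation=cv2.INTER_CUBIC))
```

```text
side [0.501 0.436 0.073] [248.1 172. ] crop [244. 303.]
side [0.5   0.436 0.103] [247.7 161.7] crop [242. 259.]
side [0.5   0.436 0.   ] [248.2 196.7] crop [245. 406.]
side [0.5   0.436 0.085] [247.8 168. ] crop [243. 286.]
[[0.493 0.421 0.122]
 [0.519 0.428 0.118]
 [0.493 0.425 0.147]
 [0.519 0.43  0.141]
 [0.501 0.425 0.093]
 [0.523 0.697 0.008]
 [0.502 0.408 0.025]]
top [0.501 0.436 0.073] [207.7 191.4] crop [ 74. 384.]
top [0.5   0.436 0.103] [207.  190.1] crop [ 71. 378.]
top [0.5   0.436 0.   ] [209.4 195.2] crop [ 82. 400.]
top [0.5   0.436 0.085] [207.4 191. ] crop [ 73. 382.]
```

View pics/t2.png

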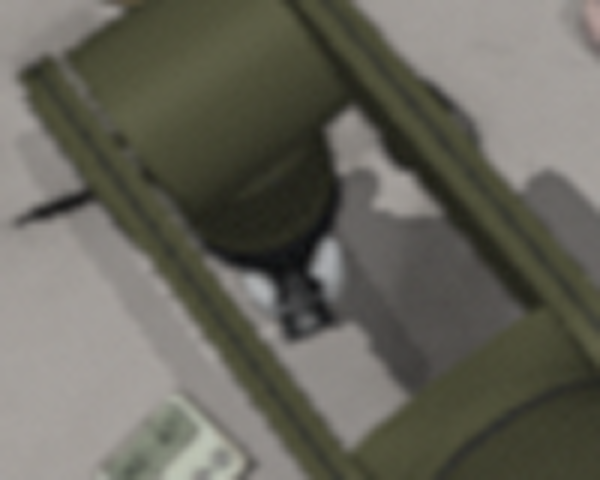

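Run:
```python
from h import *
p=manip.read_camera("side")
for r in range(140,182,2):
    uv=np.array([[u,r] for u in range(236,264,2)]); W=world(p,uv)
    print(r,' '.join(f"{int(p['pixels'][r,u].mean()):3d}/{w[1]*1000:3.0f}/{w[2]*1000:3.0f}" for (u,_),w in zip(uv,W)))
```

```text
140 138/407/175 203/927/ -3  74/435/165  72/420/170  71/414/172 108/416/171 220/915/ -0 214/920/ -2  87/441/162  72/432/165  70/424/167  71/434/164  72/440/161  70/432/164
142  80/409/169 126/903/ -2  73/434/160  71/415/166  73/417/165 151/420/164 227/896/ -1 217/899/ -2  98/447/154  70/434/158  72/428/160  72/427/161  75/443/155  78/434/158
144  74/411/163  71/412/162  71/418/160  73/419/159  77/415/160 158/420/159 228/887/ -5 223/872/ -0 124/448/148  72/435/152  73/432/153  75/435/152 131/436/152 170/436/151
146  81/411/157  76/406/159  72/420/154  71/412/156  79/420/153 172/423/152 227/855/ -2 217/862/ -5 102/442/145  74/437/147  76/430/149 128/431/148 221/848/ -1 229/858/ -5
148 131/411/152 130/410/152  83/420/148  72/416/150  83/417/149 177/842/ -4 228/840/ -4 210/840/ -4  83/442/139  86/432/142 100/431/143 160/439/140 229/827/ -1 230/832/ -3
150 147/774/ 14 151/769/ 16  85/426/141  75/424/141 103/417/143 176/420/142 236/746/ 23 213/816/ -3  81/438/135  86/427/139 108/431/137 159/437/135 229/805/ -0 230/812/ -3
152 130/788/  2 122/762/ 12  83/428/134  76/424/136 110/422/136 170/
[... 1813 characters left out ...]
224/617/ -4
174 231/610/ -4 221/435/ 69 207/425/ 73 217/422/ 74 219/421/ 74 215/422/ 74 216/414/ 77 212/411/ 78 215/416/ 76 193/419/ 74 178/416/ 75 193/425/ 71 225/598/ -2 227/606/ -6
176 232/592/ -3 214/428/ 66 183/424/ 68 175/417/ 70 173/413/ 72 179/408/ 74 180/411/ 73 182/409/ 73 172/408/ 73 162/416/ 70 145/416/ 70 138/420/ 67 176/585/ -3 208/580/ -2
178 230/576/ -3 212/432/ 59 164/423/ 62 178/415/ 65 193/415/ 65 198/409/ 68 200/408/ 68 201/415/ 65 198/412/ 66 190/411/ 66 170/416/ 64 133/417/ 63  91/552/  4 142/568/ -3
180 232/567/ -6 217/430/ 54 188/-781/580 200/418/ 59 204/412/ 61 207/408/ 62 204/409/ 62 202/406/ 63 201/412/ 60 199/413/ 59 195/418/ 57 168/416/ 57 112/550/ -1  82/535/  5
```

The fingertips show at z≈0.107, above the cap, while the reported TCP z is 0.073. That's about 30 mm higher than the text implies. I'll raise the arm, shut the fingers and measure the offset.

Emit:
play_rows --commands '[{"translation": [0,0,20],"angular": [0,0,0],"gripper": 0.5},{"translation": [0,0,20],"angular": [0,0,0],"gripper": 1},{"translation": [0,0,0],"angular": [0,0,0],"gripper": 1},{"translation": [0,0,0],"angular": [0,0,0],"gripper": 1},{"translation": [0,0,0],"angular": [0,0,0],"gripper": 1}]'

```text
clock: 3.9
tool_pos: [0.4995, 0.4351, 0.111]
ee_rot: [[-0.337, 0.941, -0.002], [0.941, 0.337, -0.001], [-0.001, -0.002, -1.0]]
wrist_force: [0.1, 0.6, 0.3]
opening: -0.002
grasp_force: 0.0
```

```bash
cat > tip.py <<'E'
from h import *
s=manip.get_obs(); print(np.round(s["tool_pos"],4),round(s["opening"],3))
p=manip.read_camera("side")
v,u=np.nonzero((p["range_z"]>0)&(p["pixels"].mean(2)<150)); W=world(p,np.c_[u,v]); d=np.abs(W-s["tool_pos"])
k=(d[:,0]<.07)&(d[:,1]<.045)&(W[:,2]>.03); W=W[k]
if 1:
    i=np.argsort(W[:,2])[:14]; print("lowest",(W[i]*1000).round(0).astype(int).tolist())
for z in np.arange(.1,.24,.01):
    a=W[(abs(W[:,2]-z)<.005)]; print(round(z,2),len(a),(a.min(0)*1000).round() if len(a) else "",(a.max(0)*1000).round() if len(a) else "")
E
python3 tip.py
```

```text
[0.4995 0.4351 0.111 ] -0.002
lowest [[529, 429, 52], [529, 428, 55], [530, 437, 57], [529, 429, 57], [526, 421, 58], [526, 423, 60], [529, 430, 63], [523, 419, 65], [526, 418, 65], [526, 422, 67], [523, 420, 67], [520, 414, 70], [506, 427, 147], [498, 426, 148]]
0.1 0  
0.11 0  
0.12 0  
0.13 0  
0.14 0  
0.15 19 [490. 419. 147.] [514. 433. 155.]
0.16 42 [488. 419. 156.] [514. 434. 165.]
0.17 39 [488. 419. 165.] [515. 437. 175.]
0.18 40 [488. 421. 175.] [517. 435. 185.]
0.19 68 [477. 410. 185.] [533. 449. 195.]
0.2 111 [463. 408. 195.] [544. 455. 205.]
0.21 117 [458. 404. 205.] [550. 458. 215.]
0.22 118 [453. 404. 215.] [560. 461. 225.]
0.23 163 [441. 401. 225.] [563. 452. 235.]
```

Emit:
play_rows --commands '[{"translation": [0,0,0],"angular": [0,0,0],"gripper": -1},{"translation": [0,0,0],"angular": [0,0,0],"gripper": -1},{"translation": [0,0,0],"angular": [0,0,0],"gripper": -1},{"translation": [0,0,-10],"angular": [0,0,0],"gripper": -1},{"translation": [0,0,-15],"angular": [0,0,0],"gripper": -1}]'

```text
clock: 4.45
tool_pos: [0.501, 0.4363, 0.0875]
ee_rot: [[-0.337, 0.941, 0.002], [0.941, 0.337, 0.001], [0.001, 0.002, -1.0]]
wrist_force: [-0.1, 0.2, 1.2]
opening: 0.846
grasp_force: 0.0
```

Emit:
play_rows --commands '[{"translation": [0,0,-15],"angular": [0,0,0],"gripper": -1},{"translation": [0,0,-15],"angular": [0,0,0],"gripper": -1},{"translation": [0,0,-10],"angular": [0,0,0],"gripper": -1},{"translation": [0,0,-10],"angular": [0,0,0],"gripper": -1},{"translation": [0,0,0],"angular": [0,0,0],"gripper": -1}]'

```text
clock: 4.95
tool_pos: [0.4992, 0.435, 0.0354]
ee_rot: [[-0.337, 0.941, -0.002], [0.941, 0.337, -0.002], [-0.001, -0.003, -1.0]]
wrist_force: [-0.2, -0.4, -0.4]
opening: 1.005
grasp_force: 0.0
```

Emit:
play_rows --commands '[{"translation": [0,0,0],"angular": [0,0,0],"gripper": 0.6},{"translation": [0,0,0],"angular": [0,0,0],"gripper": 0.6},{"translation": [0,0,0],"angular": [0,0,0],"gripper": 0.6},{"translation": [0,0,0],"angular": [0,0,0],"gripper": 0.6},{"translation": [0,0,0],"angular": [0,0,0],"gripper": 0.6}]'

```text
clock: 5.45
tool_pos: [0.5, 0.436, 0.0387]
ee_rot: [[-0.337, 0.941, 0.0], [0.941, 0.337, 0.001], [0.001, 0.001, -1.0]]
wrist_force: [-3.3, -1.2, 5.3]
opening: 0.558
grasp_force: 35.7
```

Opening is 47 mm rather than 38 mm, and there is an upward push, so the tips are on the shoulder. I'll reopen, raise about 11 mm and regrip the cap.

Emit:
play_rows --commands '[{"translation": [0,0,0],"angular": [0,0,0],"gripper": -0.6},{"translation": [0,0,0],"angular": [0,0,0],"gripper": -0.6},{"translation": [0,0,6],"angular": [0,0,0],"gripper": -0.6},{"translation": [0,0,6],"angular": [0,0,0],"gripper": -0.6},{"translation": [0,0,0],"angular": [0,0,0],"gripper": -0.6}]'

```text
clock: 5.95
tool_pos: [0.5012, 0.4364, 0.0505]
ee_rot: [[-0.337, 0.941, 0.002], [0.941, 0.337, 0.002], [0.001, 0.002, -1.0]]
wrist_force: [0.4, -0.9, -0.5]
opening: 0.799
grasp_force: 0.0
```

Emit:
play_rows --commands '[{"translation": [0,0,0],"angular": [0,0,0],"gripper": 0.6},{"translation": [0,0,0],"angular": [0,0,0],"gripper": 0.6},{"translation": [0,0,0],"angular": [0,0,0],"gripper": 0.6},{"translation": [0,0,0],"angular": [0,0,0],"gripper": 0.6},{"translation": [0,0,0],"angular": [0,0,0],"gripper": 0.6}]'

```text
clock: 6.45
tool_pos: [0.5002, 0.4358, 0.0493]
ee_rot: [[-0.337, 0.941, -0.0], [0.941, 0.337, 0.0], [0.0, 0.0, -1.0]]
wrist_force: [-1.3, 0.1, 2.4]
opening: 0.421
grasp_force: 37.5
```

Emit:
play_rows --commands '[{"translation": [0,0,5],"angular": [0,0,0],"gripper": 0.6},{"translation": [0,0,10],"angular": [0,0,0],"gripper": 0.6},{"translation": [0,0,10],"angular": [0,0,0],"gripper": 0.6},{"translation": [-5,-6,5],"angular": [0,0,0],"gripper": 0.6},{"translation": [-8,-10,0],"angular": [0,0,0],"gripper": 0.6}]'

```text
clock: 6.95
tool_pos: [0.4881, 0.4203, 0.0807]
ee_rot: [[-0.338, 0.941, 0.003], [0.941, 0.338, 0.002], [0.001, 0.003, -1.0]]
wrist_force: [-0.0, 0.7, -2.1]
opening: 0.422
grasp_force: 36.9
```

Emit:
play_rows --commands '[{"translation": [-12,-14,0],"angular": [0,0,0],"gripper": 0.6},{"translation": [-14,-17,0],"angular": [0,0,0],"gripper": 0.6},{"translation": [-14,-17,0],"angular": [0,0,0],"gripper": 0.6},{"translation": [-14,-17,0],"angular": [0,0,0],"gripper": 0.6},{"translation": [-12,-14,0],"angular": [0,0,0],"gripper": 0.6}]'

```text
clock: 7.45
tool_pos: [0.4188, 0.3384, 0.079]
ee_rot: [[-0.337, 0.941, -0.002], [0.941, 0.337, -0.001], [-0.001, -0.002, -1.0]]
wrist_force: [0.1, -0.1, -0.9]
opening: 0.418
grasp_force: 36.9
```

Emit:
play_rows --commands '[{"translation": [-9,-11,0],"angular": [0,0,0],"gripper": 0.6},{"translation": [-6,-7,0],"angular": [0,0,0],"gripper": 0.6},{"translation": [-3,-3,0],"angular": [0,0,0],"gripper": 0.6},{"translation": [0,0,0],"angular": [0,0,0],"gripper": 0.6},{"translation": [0,0,-5],"angular": [0,0,0],"gripper": 0.6}]'

```text
clock: 7.95
tool_pos: [0.4046, 0.3208, 0.0748]
ee_rot: [[-0.337, 0.941, 0.002], [0.941, 0.337, 0.002], [0.001, 0.003, -1.0]]
wrist_force: [0.3, 0.1, -1.2]
opening: 0.423
grasp_force: 36.9
```

```bash
cat > chk.py <<'E'
import sys
from h import *
s=manip.get_obs(); print(np.round(s["tool_pos"],4),round(s["opening"],3),np.round(s["wrist_force"],1))
p=manip.read_camera("side")
for t in sys.argv[2:]:
    for o in manip.outline_of(p,t)[:4]:
        v,u=np.nonzero(o["region"]&(p["range_z"]>0)); W=world(p,np.c_[u,v]); W=W[np.abs(W-np.median(W,0)).max(1)<.07]; r=[]
        for q in (0,.015,.03,.045,.06,.075):
            z=np.percentile(W[:,2],3)+q; a=W[abs(W[:,2]-z)<.005]
            if len(a)>3: r.append((int(z*1000),int(1000*(a[:,0].min()+a[:,0].max())/2),int(1000*a[:,1].min()),int(1000*np.ptp(a[:,0]))))
        print(t,round(o["p"],2),"z,xmid,yfront,width",r)
a=p["pixels"][110:270,180:360,::-1]; cv2.imwrite("pics/"+sys.argv[1],cv2.resize(a,None,fx=3.5,fy=3.5,interpolation=cv2.INTER_CUBIC))
E
python3 chk.py o1.png oil_mid
```

```text
[0.4046 0.3208 0.0748] 0.423 [ 0.3  0.1 -1.2]
oil_mid 0.89 z,xmid,yfront,width [(28, 405, 290, 52), (43, 404, 291, 54), (58, 405, 289, 54), (73, 405, 290, 54), (88, 403, 290, 53), (103, 405, 295, 51)]
oil_mid 0.41 z,xmid,yfront,width [(1, 578, 341, 37), (16, 578, 348, 37), (31, 578, 348, 36), (46, 578, 347, 41), (61, 578, 347, 41)]
```

View pics/o1.png

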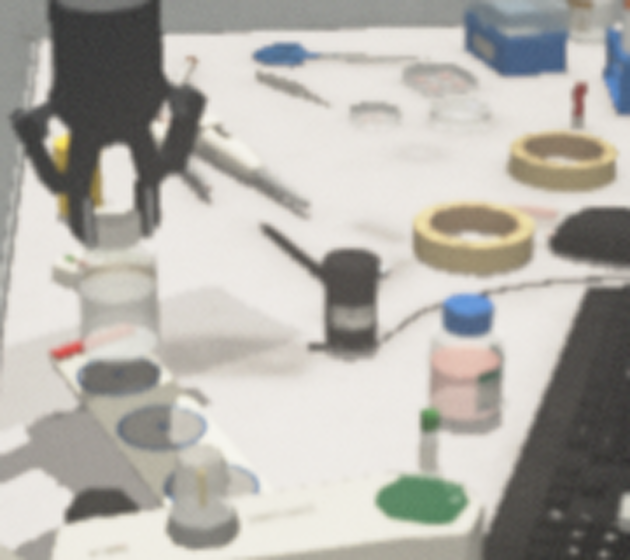

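The bottle hangs upright, gripped by its cap, over mark a. Its axis measures about (0.405, 0.319), against the mark at (0.4035, 0.320). Lowering now.

Emit:
play_rows --commands '[{"translation": [0,0,-7],"angular": [0,0,0],"gripper": 0.6},{"translation": [0,0,-6],"angular": [0,0,0],"gripper": 0.6},{"translation": [0,0,-4],"angular": [0,0,0],"gripper": 0.6},{"translation": [0,0,-2],"angular": [0,0,0],"gripper": 0.6},{"translation": [0,0,0],"angular": [0,0,0],"gripper": 0.6}]'

```text
clock: 8.55
tool_pos: [0.4028, 0.3196, 0.0553]
ee_rot: [[-0.337, 0.941, -0.001], [0.941, 0.337, -0.0], [-0.0, -0.001, -1.0]]
wrist_force: [-1.3, -0.8, 1.7]
opening: 0.425
grasp_force: 37.7
```

Emit:
play_rows --commands '[{"translation": [0,0,0],"angular": [0,0,0],"gripper": -0.6},{"translation": [0,0,0],"angular": [0,0,0],"gripper": -0.6},{"translation": [0,0,5],"angular": [0,0,0],"gripper": -0.6},{"translation": [0,0,25],"angular": [0,0,0],"gripper": -0.6},{"translation": [0,0,30],"angular": [0,0,0],"gripper": -0.8}]'

```text
clock: 9.05
tool_pos: [0.4023, 0.3191, 0.115]
ee_rot: [[-0.337, 0.941, -0.003], [0.941, 0.337, -0.002], [-0.001, -0.003, -1.0]]
wrist_force: [0.2, -0.0, 0.1]
opening: 0.902
grasp_force: 0.0
```

Emit:
play_rows --commands '[{"translation": [30,-8,0],"angular": [0,0,0],"gripper": -0.8},{"translation": [45,-12,0],"angular": [0,0,0],"gripper": -0.8},{"translation": [45,-12,0],"angular": [0,0,0],"gripper": -0.8},{"translation": [45,-12,0],"angular": [0,0,0],"gripper": -0.8},{"translation": [45,-12,0],"angular": [0,0,0],"gripper": -0.8}]'

```text
clock: 9.55
tool_pos: [0.6151, 0.2632, 0.1157]
ee_rot: [[-0.337, 0.941, 0.001], [0.941, 0.337, 0.0], [0.0, 0.001, -1.0]]
wrist_force: [0.1, 1.0, -0.0]
opening: 0.902
grasp_force: 0.0
```

Emit:
play_rows --commands '[{"translation": [28,-8,0],"angular": [0,0,0],"gripper": -0.8},{"translation": [0,0,-20],"angular": [0,0,0],"gripper": -0.8},{"translation": [0,0,-30],"angular": [0,0,0],"gripper": -0.8},{"translation": [0,0,-25],"angular": [0,0,0],"gripper": -0.8},{"translation": [0,0,-12],"angular": [0,0,0],"gripper": -0.8}]'

```text
clock: 10.05
tool_pos: [0.6396, 0.255, 0.0257]
ee_rot: [[-0.337, 0.942, -0.004], [0.942, 0.337, -0.001], [0.0, -0.004, -1.0]]
wrist_force: [0.4, 1.0, -0.3]
opening: 0.901
grasp_force: 0.0
```

Emit:
play_rows --commands '[{"translation": [0,0,0],"angular": [0,0,0],"gripper": 0.6},{"translation": [0,0,0],"angular": [0,0,0],"gripper": 0.6},{"translation": [0,0,0],"angular": [0,0,0],"gripper": 0.6},{"translation": [0,0,0],"angular": [0,0,0],"gripper": 0.6},{"translation": [0,0,0],"angular": [0,0,0],"gripper": 0.6}]'

```text
clock: 10.55
tool_pos: [0.6423, 0.2561, 0.0303]
ee_rot: [[-0.337, 0.941, 0.003], [0.941, 0.337, 0.001], [-0.0, 0.003, -1.0]]
wrist_force: [-2.1, -1.1, 6.5]
opening: 0.392
grasp_force: 38.6
```

```bash
python3 chk.py m1.png oil_mid media_mid
```

```text
[0.6423 0.2561 0.0303] 0.392 [-2.1 -1.1  6.5]
oil_mid 0.74 z,xmid,yfront,width [(7, 404, 291, 57), (22, 404, 287, 57), (37, 404, 288, 54), (52, 403, 287, 56), (67, 404, 288, 56), (82, 405, 291, 51)]
oil_mid 0.3 z,xmid,yfront,width [(1, 462, 147, 58)]
media_mid 0.74 z,xmid,yfront,width [(2, 643, 228, 50), (17, 642, 226, 49), (32, 644, 228, 51), (47, 643, 226, 51), (62, 643, 227, 43), (77, 648, 235, 26)]
```

Emit:
play_rows --commands '[{"translation": [0,0,5],"angular": [0,0,0],"gripper": 0.6},{"translation": [0,0,10],"angular": [0,0,0],"gripper": 0.6},{"translation": [-5,0,10],"angular": [0,0,0],"gripper": 0.6},{"translation": [-12,-1,5],"angular": [0,0,0],"gripper": 0.6},{"translation": [-18,-1,0],"angular": [0,0,0],"gripper": 0.6}]'

```text
clock: 11.2
tool_pos: [0.6069, 0.2541, 0.0597]
ee_rot: [[-0.337, 0.942, 0.003], [0.942, 0.337, 0.001], [0.0, 0.003, -1.0]]
wrist_force: [-1.0, 1.0, -2.3]
opening: 0.39
grasp_force: 37.5
```

Emit:
play_rows --commands '[{"translation": [-22,-2,0],"angular": [0,0,0],"gripper": 0.6},{"translation": [-24,-2,0],"angular": [0,0,0],"gripper": 0.6},{"translation": [-24,-2,0],"angular": [0,0,0],"gripper": 0.6},{"translation": [-24,-2,0],"angular": [0,0,0],"gripper": 0.6},{"translation": [-24,-2,0],"angular": [0,0,0],"gripper": 0.6}]'

```text
clock: 11.7
tool_pos: [0.4861, 0.2434, 0.0586]
ee_rot: [[-0.337, 0.941, -0.0], [0.941, 0.337, 0.0], [0.0, -0.0, -1.0]]
wrist_force: [0.6, 1.0, -1.7]
opening: 0.388
grasp_force: 37.5
```

Emit:
play_rows --commands '[{"translation": [-22,-1,0],"angular": [0,0,0],"gripper": 0.6},{"translation": [-17,-1,0],"angular": [0,0,0],"gripper": 0.6},{"translation": [-12,0,0],"angular": [0,0,0],"gripper": 0.6},{"translation": [-6,0,0],"angular": [0,0,0],"gripper": 0.6},{"translation": [0,0,-6],"angular": [0,0,0],"gripper": 0.6}]'

```text
clock: 12.2
tool_pos: [0.4312, 0.2421, 0.0529]
ee_rot: [[-0.338, 0.941, 0.002], [0.941, 0.338, 0.001], [0.0, 0.002, -1.0]]
wrist_force: [-0.3, 0.3, -1.0]
opening: 0.388
grasp_force: 37.5
```

```bash
python3 chk.py m2.png media_mid mark_a
```

```text
[0.4312 0.2421 0.0529] 0.388 [-0.3  0.3 -1. ]
media_mid 0.7 z,xmid,yfront,width [(24, 432, 214, 49), (39, 433, 212, 49), (54, 433, 211, 49), (69, 433, 214, 51), (84, 433, 215, 46), (99, 436, 221, 27)]
mark_a 0.72 z,xmid,yfront,width [(2, 432, 205, 59)]
```

Emit:
play_rows --commands '[{"translation": [0,0,-7],"angular": [0,0,0],"gripper": 0.6},{"translation": [0,0,-5],"angular": [0,0,0],"gripper": 0.6},{"translation": [0,0,-4],"angular": [0,0,0],"gripper": 0.6},{"translation": [0,0,-2],"angular": [0,0,0],"gripper": 0.6},{"translation": [0,0,0],"angular": [0,0,0],"gripper": 0.6}]'

```text
clock: 12.85
tool_pos: [0.4315, 0.2416, 0.0361]
ee_rot: [[-0.337, 0.941, 0.001], [0.941, 0.337, 0.0], [-0.0, 0.001, -1.0]]
wrist_force: [-3.9, -3.1, 21.1]
opening: 0.384
grasp_force: 41.6
```

Emit:
play_rows --commands '[{"translation": [0,0,0],"angular": [0,0,0],"gripper": -0.6},{"translation": [0,0,0],"angular": [0,0,0],"gripper": -0.6},{"translation": [0,0,5],"angular": [0,0,0],"gripper": -0.6},{"translation": [0,0,30],"angular": [0,0,0],"gripper": -0.6},{"translation": [0,0,35],"angular": [0,0,0],"gripper": -0.8}]'

```text
clock: 13.35
tool_pos: [0.4298, 0.2411, 0.1035]
ee_rot: [[-0.337, 0.941, -0.004], [0.941, 0.337, -0.002], [-0.0, -0.005, -1.0]]
wrist_force: [1.1, 0.5, 0.4]
opening: 0.9
grasp_force: 0.0
```

Emit:
play_rows --commands '[{"translation": [25,22,0],"angular": [0,0,0],"gripper": -0.8},{"translation": [32,29,0],"angular": [0,0,0],"gripper": -0.8},{"translation": [32,29,0],"angular": [0,0,0],"gripper": -0.8},{"translation": [32,29,0],"angular": [0,0,0],"gripper": -0.8},{"translation": [24,20,0],"angular": [0,0,0],"gripper": -0.8}]'

```text
clock: 13.85
tool_pos: [0.5783, 0.3728, 0.1039]
ee_rot: [[-0.338, 0.941, 0.001], [0.941, 0.338, 0.001], [0.0, 0.001, -1.0]]
wrist_force: [-0.1, -0.4, 0.7]
opening: 0.896
grasp_force: 0.0
```

Emit:
play_rows --commands '[{"translation": [0,0,-15],"angular": [0,0,0],"gripper": -0.8},{"translation": [0,0,-25],"angular": [0,0,0],"gripper": -0.8},{"translation": [0,0,-25],"angular": [0,0,0],"gripper": -0.8},{"translation": [0,0,-20],"angular": [0,0,0],"gripper": -0.8},{"translation": [0,0,-10],"angular": [0,0,0],"gripper": -0.8}]'

```text
clock: 14.35
tool_pos: [0.5747, 0.3699, 0.0065]
ee_rot: [[-0.337, 0.941, -0.004], [0.941, 0.337, -0.002], [-0.001, -0.004, -1.0]]
wrist_force: [-0.3, 0.2, 0.6]
opening: 0.901
grasp_force: 0.0
```

Emit:
play_rows --commands '[{"translation": [0,0,0],"angular": [0,0,0],"gripper": 0.5},{"translation": [0,0,0],"angular": [0,0,0],"gripper": 0.5},{"translation": [0,0,0],"angular": [0,0,0],"gripper": 0.5},{"translation": [0,0,0],"angular": [0,0,0],"gripper": 0.5},{"translation": [0,0,0],"angular": [0,0,0],"gripper": 0.5}]'

```text
clock: 14.85
tool_pos: [0.577, 0.3712, 0.0105]
ee_rot: [[-0.337, 0.941, 0.002], [0.941, 0.337, 0.001], [0.0, 0.002, -1.0]]
wrist_force: [1.0, 0.1, 2.9]
opening: 0.486
grasp_force: 40.8
```

```bash
python3 chk.py c1.png case_mid oil_mid media_mid
```

```text
[0.577  0.3712 0.0105] 0.486 [1.  0.1 2.9]
case_mid 0.84 z,xmid,yfront,width [(0, 578, 337, 38), (15, 578, 348, 37), (30, 578, 346, 37), (45, 578, 347, 35), (60, 582, 347, 33)]
oil_mid 0.93 z,xmid,yfront,width [(8, 391, 289, 27), (23, 389, 288, 27), (38, 391, 289, 29), (53, 396, 289, 36), (68, 404, 288, 51), (83, 406, 291, 48)]
media_mid 0.94 z,xmid,yfront,width [(8, 432, 211, 49), (23, 432, 212, 49), (38, 432, 210, 49), (53, 433, 212, 49), (68, 434, 216, 43), (83, 433, 220, 32)]
```

View pics/c1.png

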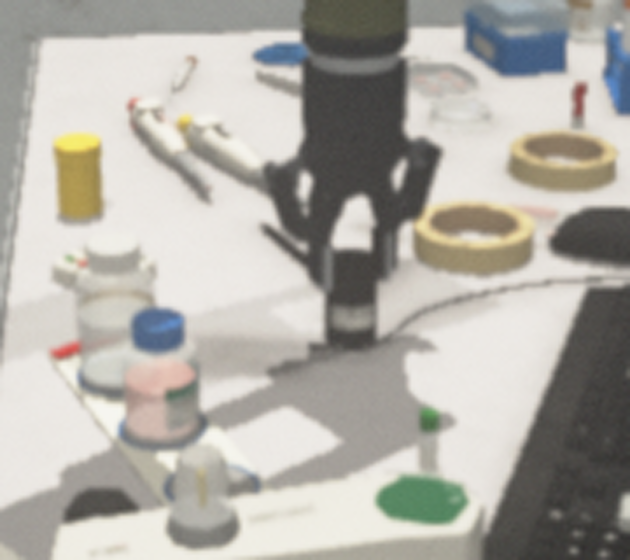

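Emit:
play_rows --commands '[{"translation": [0,0,5],"angular": [0,0,0],"gripper": 0.5},{"translation": [0,0,12],"angular": [0,0,0],"gripper": 0.5},{"translation": [0,-4,12],"angular": [0,0,0],"gripper": 0.5},{"translation": [-3,-12,6],"angular": [0,0,0],"gripper": 0.5},{"translation": [-5,-19,0],"angular": [0,0,0],"gripper": 0.5}]'

```text
clock: 15.55
tool_pos: [0.5695, 0.3362, 0.0462]
ee_rot: [[-0.338, 0.941, 0.003], [0.941, 0.338, 0.002], [0.0, 0.004, -1.0]]
wrist_force: [-0.2, -0.2, -1.7]
opening: 0.49
grasp_force: 40.6
```

Emit:
play_rows --commands '[{"translation": [-6,-24,0],"angular": [0,0,0],"gripper": 0.5},{"translation": [-6,-25,0],"angular": [0,0,0],"gripper": 0.5},{"translation": [-6,-25,0],"angular": [0,0,0],"gripper": 0.5},{"translation": [-7,-25,0],"angular": [0,0,0],"gripper": 0.5},{"translation": [-9,-21,0],"angular": [0,0,0],"gripper": 0.5}]'

```text
clock: 16.05
tool_pos: [0.5337, 0.2136, 0.0448]
ee_rot: [[-0.337, 0.942, 0.0], [0.942, 0.337, -0.0], [-0.001, 0.0, -1.0]]
wrist_force: [-0.2, -0.6, -1.0]
opening: 0.486
grasp_force: 40.6
```

Emit:
play_rows --commands '[{"translation": [-18,-16,0],"angular": [0,0,0],"gripper": 0.5},{"translation": [-22,-14,0],"angular": [0,0,0],"gripper": 0.5},{"translation": [-19,-12,0],"angular": [0,0,0],"gripper": 0.5},{"translation": [-11,-7,0],"angular": [0,0,0],"gripper": 0.5},{"translation": [-4,-3,0],"angular": [0,0,0],"gripper": 0.5}]'

```text
clock: 16.55
tool_pos: [0.4586, 0.1626, 0.0446]
ee_rot: [[-0.337, 0.942, -0.001], [0.942, 0.337, -0.0], [-0.0, -0.001, -1.0]]
wrist_force: [0.0, -0.1, -1.1]
opening: 0.489
grasp_force: 40.7
```

```bash
python3 chk.py c2.png case_mid mark_a
```

```text
[0.4586 0.1626 0.0446] 0.489 [ 0.  -0.1 -1.1]
case_mid 0.84 z,xmid,yfront,width [(37, 459, 144, 37), (52, 459, 141, 37), (67, 460, 140, 37), (82, 463, 139, 35), (97, 464, 140, 35)]
case_mid 0.61 z,xmid,yfront,width [(1, 371, 624, 34), (16, 370, 627, 37), (31, 371, 618, 37), (46, 371, 628, 39), (61, 371, 623, 40)]
mark_a 0.64 z,xmid,yfront,width [(2, 463, 144, 60)]
mark_a 0.45 z,xmid,yfront,width [(1, 422, 209, 30)]
```

Emit:
play_rows --commands '[{"translation": [1,0,-9],"angular": [0,0,0],"gripper": 0.5},{"translation": [0,0,-9],"angular": [0,0,0],"gripper": 0.5},{"translation": [0,0,-6],"angular": [0,0,0],"gripper": 0.5},{"translation": [0,0,-3],"angular": [0,0,0],"gripper": 0.5},{"translation": [0,0,-1],"angular": [0,0,0],"gripper": 0.5}]'

```text
clock: 17.2
tool_pos: [0.4606, 0.1637, 0.0163]
ee_rot: [[-0.337, 0.941, -0.002], [0.941, 0.337, -0.0], [0.0, -0.002, -1.0]]
wrist_force: [-3.6, -1.1, 16.8]
opening: 0.491
grasp_force: 42.1
```

Emit:
play_rows --commands '[{"translation": [0,0,0],"angular": [0,0,0],"gripper": -0.6},{"translation": [0,0,0],"angular": [0,0,0],"gripper": -0.6},{"translation": [0,0,5],"angular": [0,0,0],"gripper": -0.6},{"translation": [0,0,25],"angular": [0,0,0],"gripper": -0.6},{"translation": [0,0,35],"angular": [0,0,0],"gripper": -0.6}]' --newtons 20

```text
clock: 17.7
tool_pos: [0.4595, 0.1633, 0.0805]
ee_rot: [[-0.337, 0.941, -0.005], [0.941, 0.337, -0.001], [0.0, -0.005, -1.0]]
wrist_force: [0.5, 1.0, -1.4]
opening: 0.803
grasp_force: 0.0
```

Emit:
play_rows --commands '[{"translation": [25,1,0],"angular": [0,0,0],"gripper": 0.1},{"translation": [35,1,0],"angular": [0,0,0],"gripper": 0.1},{"translation": [35,1,0],"angular": [0,0,0],"gripper": 0.1},{"translation": [30,1,0],"angular": [0,0,0],"gripper": 0.1},{"translation": [15,0,0],"angular": [0,0,0],"gripper": 0.1}]'

```text
clock: 18.2
tool_pos: [0.6048, 0.1679, 0.0816]
ee_rot: [[-0.337, 0.942, 0.003], [0.942, 0.337, 0.001], [-0.001, 0.003, -1.0]]
wrist_force: [-0.2, 0.4, -0.7]
opening: 0.448
grasp_force: 0.0
```

Emit:
play_rows --commands '[{"translation": [0,0,0],"angular": [0,0,0],"gripper": 0.1},{"translation": [0,0,-10],"angular": [0,0,0],"gripper": 0.1},{"translation": [0,0,-10],"angular": [0,0,0],"gripper": 0.1},{"translation": [0,0,0],"angular": [0,0,0],"gripper": 0.1},{"translation": [0,0,0],"angular": [0,0,0],"gripper": 0.1}]'

```text
clock: 18.7
tool_pos: [0.5996, 0.1676, 0.0605]
ee_rot: [[-0.338, 0.941, -0.002], [0.941, 0.338, -0.0], [0.0, -0.002, -1.0]]
wrist_force: [-0.1, 0.3, -0.2]
opening: 0.444
grasp_force: 0.0
```

```bash
python3 chk.py v1.png case_mid vial_mid
```

```text
[0.5996 0.1676 0.0605] 0.444 [-0.1  0.3 -0.2]
case_mid 0.82 z,xmid,yfront,width [(19, 477, 148, 4), (34, 460, 146, 34), (49, 461, 141, 37), (64, 462, 139, 41)]
case_mid 0.82 z,xmid,yfront,width [(1, 371, 627, 34), (16, 370, 623, 37), (31, 371, 623, 37), (46, 372, 627, 37), (61, 370, 624, 37)]
vial_mid 0.6 z,xmid,yfront,width [(8, 603, 160, 9), (23, 602, 158, 9), (38, 603, 159, 11)]
```

View pics/v1.png

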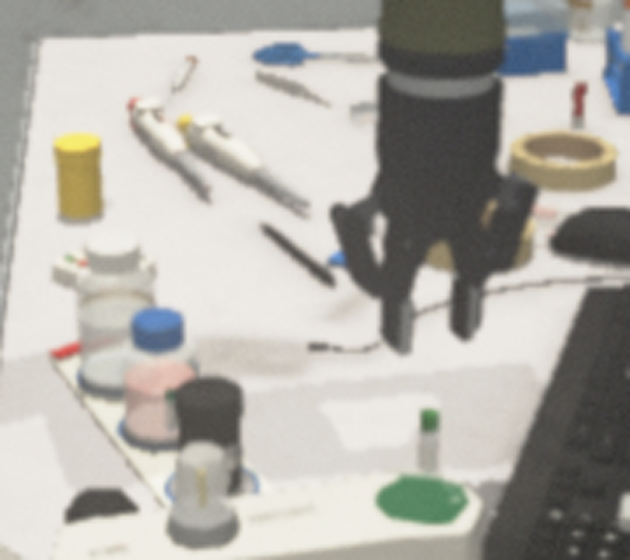

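The case is standing on mark c, and the vial at crop (429,435) sits centred below the fingers. Descending.

Emit:
play_rows --commands '[{"translation": [1,-1,-20],"angular": [0,0,0],"gripper": 0.1},{"translation": [0,0,-20],"angular": [0,0,0],"gripper": 0.1},{"translation": [0,0,-20],"angular": [0,0,0],"gripper": 0.1},{"translation": [0,0,-15],"angular": [0,0,0],"gripper": 0.1},{"translation": [0,0,-6],"angular": [0,0,0],"gripper": 0.1}]'

```text
clock: 19.35
tool_pos: [0.6013, 0.1666, -0.021]
ee_rot: [[-0.337, 0.941, -0.002], [0.941, 0.337, -0.0], [0.0, -0.002, -1.0]]
wrist_force: [-0.2, 0.2, -0.0]
opening: 0.449
grasp_force: 0.0
```

Emit:
play_rows --commands '[{"translation": [0,0,0],"angular": [0,0,0],"gripper": 0.4},{"translation": [0,0,0],"angular": [0,0,0],"gripper": 0.6},{"translation": [0,0,0],"angular": [0,0,0],"gripper": 0.8},{"translation": [0,0,0],"angular": [0,0,0],"gripper": 1},{"translation": [0,0,0],"angular": [0,0,0],"gripper": 1}]'

```text
clock: 19.85
tool_pos: [0.603, 0.1669, -0.0188]
ee_rot: [[-0.337, 0.941, 0.002], [0.941, 0.337, 0.0], [-0.0, 0.002, -1.0]]
wrist_force: [-0.0, -0.1, 2.6]
opening: 0.139
grasp_force: 20.3
```

```bash
python3 chk.py v2.png vial_mid
```

```text
[ 0.603   0.1669 -0.0188] 0.139 [-0.  -0.1  2.6]
vial_mid 0.62 z,xmid,yfront,width [(8, 606, 161, 3), (23, 607, 161, 2), (38, 607, 160, 3)]
```

Emit:
play_rows --commands '[{"translation": [0,0,5],"angular": [0,0,0],"gripper": 1},{"translation": [0,0,15],"angular": [0,0,0],"gripper": 1},{"translation": [0,0,15],"angular": [0,0,0],"gripper": 1},{"translation": [-6,-6,5],"angular": [0,0,0],"gripper": 1},{"translation": [-12,-10,0],"angular": [0,0,0],"gripper": 1}]'

```text
clock: 20.45
tool_pos: [0.5855, 0.1509, 0.0212]
ee_rot: [[-0.338, 0.941, 0.003], [0.941, 0.338, 0.001], [-0.001, 0.003, -1.0]]
wrist_force: [0.4, -0.1, -0.5]
opening: 0.14
grasp_force: 20.1
```

Emit:
play_rows --commands '[{"translation": [-18,-14,0],"angular": [0,0,0],"gripper": 1},{"translation": [-22,-16,0],"angular": [0,0,0],"gripper": 1},{"translation": [-22,-16,0],"angular": [0,0,0],"gripper": 1},{"translation": [-18,-13,0],"angular": [0,0,0],"gripper": 1},{"translation": [-14,-10,0],"angular": [0,0,0],"gripper": 1}]'

```text
clock: 20.95
tool_pos: [0.4873, 0.0806, 0.0199]
ee_rot: [[-0.337, 0.942, -0.002], [0.942, 0.337, -0.0], [0.0, -0.002, -1.0]]
wrist_force: [0.8, -0.5, 0.3]
opening: 0.144
grasp_force: 20.1
```

Emit:
play_rows --commands '[{"translation": [0,0,0],"angular": [0,0,0],"gripper": 1},{"translation": [0,0,-12],"angular": [0,0,0],"gripper": 1},{"translation": [0,0,-9],"angular": [0,0,0],"gripper": 1},{"translation": [0,0,0],"angular": [0,0,0],"gripper": 1},{"translation": [0,0,0],"angular": [0,0,0],"gripper": 1}]'

```text
clock: 21.45
tool_pos: [0.4903, 0.082, -0.0012]
ee_rot: [[-0.338, 0.941, -0.001], [0.941, 0.338, -0.0], [0.0, -0.001, -1.0]]
wrist_force: [0.3, 0.6, 0.5]
opening: 0.136
grasp_force: 20.1
```

Run:
```python
from h import *
print(manip.get_obs()["tool_pos"])
for c in("top","side"):
    p=manip.read_camera(c)
    for t in("vial_mid","mark_a"):
        for o in manip.outline_of(p,t)[:4]:
            v,u=np.nonzero(o["region"]); print(c,t,round(o["p"],2),o["extent"],len(u), world(p,[o["extent"][0]+o["extent"][2]/2-.5,o["extent"][1]+o["extent"][3]/2-.5],.006)[0].round(3))
    y,x=(140,200) if c=="top" else (150,190)
    cv2.imwrite(f"pics/v3{c}.png",cv2.resize(p["pixels"][y:y+130,x:x+160,::-1],None,fx=4.5,fy=4.5,interpolation=cv2.INTER_CUBIC))
```

```text
[ 0.49034217  0.0819757  -0.00117884]
top mark_a 0.44 [290.2, 208.9, 11.4, 9.3] 41 [0.442 0.153 0.006]
side mark_a 0.56 [215.5, 235.0, 3.0, 1.5] 3 [0.41  0.221 0.006]
```

View pics/v3side.png

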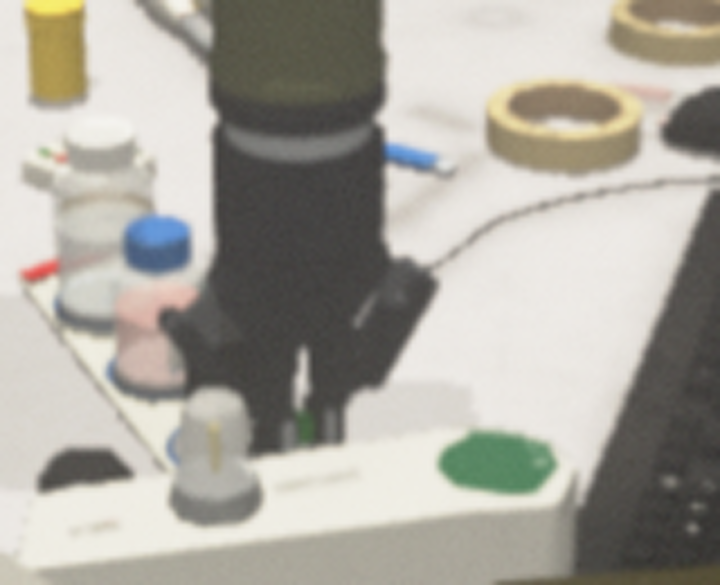

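View pics/v3top.png

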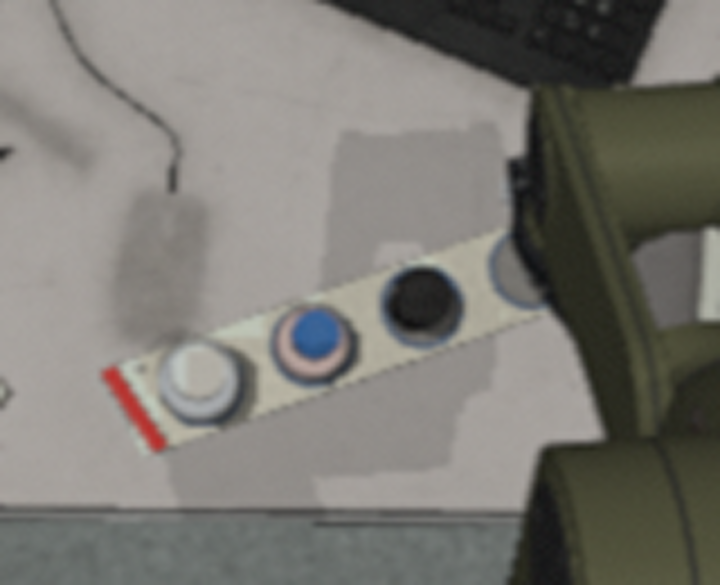

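The vial is held with its green cap between the fingers (side crop 305,425). The other three stand within their rings in the top view. Lowering the vial on mark d.

Emit:
play_rows --commands '[{"translation": [0,0,-5],"angular": [0,0,0],"gripper": 1},{"translation": [0,0,-4],"angular": [0,0,0],"gripper": 1},{"translation": [0,0,-3],"angular": [0,0,0],"gripper": 1},{"translation": [0,0,-1],"angular": [0,0,0],"gripper": 1},{"translation": [0,0,0],"angular": [0,0,0],"gripper": 1}]'

```text
clock: 22.25
tool_pos: [0.4901, 0.0817, -0.013]
ee_rot: [[-0.337, 0.941, 0.0], [0.941, 0.337, -0.0], [-0.0, 0.0, -1.0]]
wrist_force: [-2.3, 0.2, 10.3]
opening: 0.136
grasp_force: 21.2
```

Contact at 10 N. Release slowly and rise.

Emit:
play_rows --commands '[{"translation": [0,0,0],"angular": [0,0,0],"gripper": 0.5},{"translation": [0,0,0],"angular": [0,0,0],"gripper": 0.2},{"translation": [0,0,0],"angular": [0,0,0],"gripper": 0.1},{"translation": [0,0,10],"angular": [0,0,0],"gripper": 0.1},{"translation": [0,0,20],"angular": [0,0,0],"gripper": 0.1}]'

```text
clock: 22.75
tool_pos: [0.4887, 0.0816, 0.0156]
ee_rot: [[-0.337, 0.941, -0.004], [0.941, 0.337, -0.0], [0.001, -0.004, -1.0]]
wrist_force: [0.6, -0.2, 0.0]
opening: 0.453
grasp_force: 0.0
```

Emit:
play_rows --commands '[{"translation": [0,0,35],"angular": [0,0,0],"gripper": 0.1},{"translation": [0,0,40],"angular": [0,0,0],"gripper": 0.1},{"translation": [0,0,40],"angular": [0,0,0],"gripper": 0.1},{"translation": [0,0,40],"angular": [0,0,0],"gripper": 0.1},{"translation": [0,0,20],"angular": [0,0,0],"gripper": 0.1}]'

```text
clock: 23.25
tool_pos: [0.492, 0.0819, 0.1956]
ee_rot: [[-0.337, 0.941, 0.006], [0.941, 0.337, 0.001], [-0.002, 0.006, -1.0]]
wrist_force: [0.5, 0.0, -0.5]
opening: 0.447
grasp_force: 0.0
```

Emit:
play_rows --commands '[{"translation": [20,-30,0],"angular": [0,0,0],"gripper": 0.1},{"translation": [20,-40,0],"angular": [0,0,0],"gripper": 0.1},{"translation": [20,-40,0],"angular": [0,0,0],"gripper": 0.1},{"translation": [20,-40,0],"angular": [0,0,0],"gripper": 0.1},{"translation": [10,-30,0],"angular": [0,0,0],"gripper": 0.1}]'

```text
clock: 23.75
tool_pos: [0.5817, -0.1008, 0.1918]
ee_rot: [[-0.336, 0.942, 0.002], [0.942, 0.336, -0.001], [-0.001, 0.001, -1.0]]
wrist_force: [-0.4, 0.3, -0.0]
opening: 0.451
grasp_force: 0.0
```

Run:
```python
from h import *
p=manip.read_camera("top")
for t in("oil_mid","media_mid","case_mid","vial_mid","mark_a"):
    for o in manip.outline_of(p,t)[:4]:
        v,u=np.nonzero(o["region"]); uv=np.c_[u,v]; uv=uv[p["range_z"][v,u]>0]
        if len(uv)==0: continue
        w=world(p,uv); zt=np.percentile(w[:,2],95); a=w[w[:,2]>zt-.006]; print(t,round(o["p"],2),zt.round(3),((a.min(0)+a.max(0))/2)[:2].round(3))
cv2.imwrite("pics/f.png",cv2.resize(p["pixels"][150:250,210:360,::-1],None,fx=5,fy=5,interpolation=cv2.INTER_CUBIC))
```

```text
oil_mid 0.81 0.113 [0.4   0.322]
media_mid 0.67 0.092 [0.429 0.244]
case_mid 0.48 0.077 [0.46  0.168]
case_mid 0.48 0.072 [0.368 0.651]
case_mid 0.37 0.013 [0.419 0.22 ]
mark_a 0.54 0.013 [0.411 0.221]
mark_a 0.51 0.013 [0.489 0.082]
mark_a 0.51 0.077 [0.46  0.168]
```

View pics/f.png

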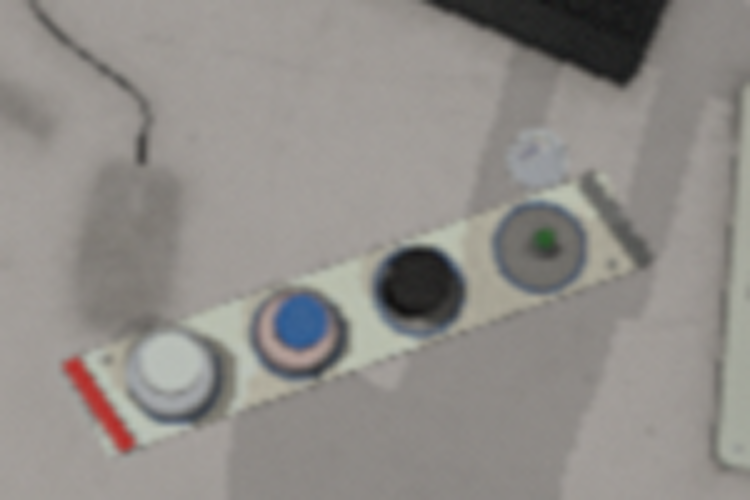

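All four stand upright on their marks: white (172,365), blue (300,325), black (415,285) and the green vial (545,240), ordered from the red end to the grey end.

```bash
python3 -c "
from cell import manip
print(manip.job_done())"
```

```text
the job is handed in; nothing more can be done
None
```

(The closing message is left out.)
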